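# Clamp a casting mould in the sloping stand

### The job

Lay the plaster mould with the round pouring collar in the bed of the sloping clamp stand, collar up, its long side against the low ledge, and let go of it. Then slide the stand's moving jaw gently up to it until the mould is held with no gap between jaw and fixed end, and only then turn the black bar knob on the jaw clockwise until it clicks past its detent and stays there. Do not shift the other things on the bench.

Things in the scene. Friction and masses are not known exactly. Their poses are not given: they have to be found in the camera images.
- mould: two-part plaster mould: off-white block 60 (x) x 90 (y) x 55 mm high, fine seam round its middle, round pouring collar on top (42 mm wide, 12 mm high, centred, dark hole); about 0.3 kg. Origin: centre of its underside, z up through the collar. Either way round is fine. Starts collar up on the bench in any of three places.
- bed: bed of the clamp stand: plywood board sloping 30 degrees, low edge nearest the robot. Origin: on the board's surface, in the corner where the low ledge (10 mm high, x = -14 to 0) meets the fixed end (wooden block 45 mm high, y = 0 to 28, x = 0 to 75). x points up the slope, y along the ledge to the fixed end, z square off the board. Board: x = -15 to 115, y = -225 to 30 mm.
- seat (a point): on the bed's board, where the centre of the underside of a seated mould belongs: bed frame x = 30, y = -45, z = 0 mm, the mould's long side along the bed's y
- jaw (a joint): slide of the moving jaw along the bed's +y (m): at 0, fully open, its face stands at y = -150 mm in the bed frame; it meets a mould seated against the fixed end at about 0.060; limit 0.075; starts part open. Wooden block 70 (x) x 55 (y) x 45 mm high, moved by its knob; about 3 N of friction keeps it where it is left.
- knob (a joint): turn of the knob (rad), growing clockwise seen from above. At 0 the bar lies along the bed's x. An over-centre spring holds it on its stop at 0 (open) or at 1.4 (locked): it takes about 0.25 N m to start it (grip firmly, 60 N or more), and once past the middle at 0.7 it clicks over by itself.
- knob_grip (a point): point to grip on the knob's axis. Black plastic bar 46 long, 12 thick, 32 mm high on top of the jaw, its axis square to the bed (leaning 30 degrees from vertical towards the robot). This point is 76 mm off the board, 9 mm below the bar's top, 25 mm above the jaw's round plate; it travels with the jaw.
- plain_block: plaster block 60 x 90 x 55 mm without a collar; leave alone. Origin: centre of underside
- hump_mould: plaster hump mould, 65 x 85 mm plate 20 mm high with a round dome, 55 mm high in all; leave alone. Origin: centre of underside
- tool_pot: terracotta pot 92 mm wide, 95 mm high, with modelling tools up to 165 mm high; leave alone. Origin: centre of underside
- bowl: white bowl 110 mm wide, 50 mm high; leave alone. Origin: centre of underside
- cup: white open cup 76 mm wide, 95 mm high; leave alone. Origin: centre of underside
- rib: flat wooden rib 50 x 100 x 8 mm; leave alone. Origin: centre of underside
- slip_jar: closed white jar 80 mm wide, 100 mm high; leave alone. Origin: centre of underside
Not all that is in view belongs to the job. Leave any orange or yellow look-alike of the mould alone.

How it is judged:
By the outcome, as a careful person would: the job done as asked, in the order asked, and still so for the second after the job is handed in, with the robot touching nothing.
It also fails if it takes over 53 s, if anything falls off the work surface, if the arm or the gripper's body presses on something with over 40 N, if the wrist force passes 120 N, or if a joint passes its speed limit or range.

### The arm

A 7-joint arm with a two-finger parallel gripper is mounted at the origin on the work surface. World frame = base frame: x ahead of the robot, y to its left, z up, the work surface at z = 0. Lengths are in m, angles in rad, forces in N, time in s.
With the tool pointing down it reaches from about 0.35 to 0.9 m from the base axis. Payload 8.1 kg.
Tool frame: the origin (TCP) lies midway between the tips of the shut fingers; the grasp point (between the pads) lies 19 mm behind it; z points along the fingers, y is the line along which they close (so a half turn about z gives the same grasp; the last joint's range is limited). The gripper opens to 85 mm and grips with 20 to 120 N. Pads are 22 mm wide; open, the fingers measure 114 mm over their backs; the gripper's body (76 mm by 85 mm) begins 54 mm behind the grasp point. The pads swing forward as they close: fully open they stand 13 mm farther back than shut.
Start: joints at [-1.226, 0.434, 0.025, 1.573, -0.012, 1.134, -0.075], TCP at [0.271, 0.563, 0.231] pointing down, gripper open.
Joint ranges: [-2.62, 2.62], [-0.44, 2.09], [-1.27, 1.32], [0.08, 2.57], [-1.32, 4.46], [0.12, 2], [-2.74, 2.74]. Speed limits (rad/s): [2.22, 2.22, 3.01, 3.01, 3.14, 3.14, 3.14].

### API

Orientations are given as [roll, pitch, yaw] about the fixed x, y, z axes, in that order (R = Rz(yaw) Ry(pitch) Rx(roll)).
In Python, from bench import arm gives the robot as it stands.
- The arm moves only by the tool arm_command, never from a script. Its argument "moves" is a list of rows, each a list of 7 numbers: the shift along the tool's x, y, z in cm, then the turn, a rotation vector about the tool's x, y, z in rad, then the closure, from -1 (fully open) to 1 (shut). A call has 1 to 20 rows; each row is the pose to reach, as a shift and turn from the pose commanded when the call began, along the tool's axes at that moment; what a row does not reach only later rows make up. A row lasts 1/8 s, in which the tool goes at most 62.5 mm and 10.7 degrees, less where a joint would pass 70% of its speed; a pose out of reach is approached as far as the arm can. A call with a gripper value outside its range is refused whole. The fingers move at their own pace and stop on an object; "squeeze" is the grip in N (left out, the last holds). Time passes only in rows, so rows that repeat a pose let the fingers close. It gives the time, the measured TCP pose, the force, the opening and the grip force at its end, in the units of the state.
- arm.get_state(): the state, without advancing time (a new reading comes with each control period).
- arm.get_image(name): name is "side" or "top"; returns the picture (420x560x3 uint8, red, green, blue); there is no depth.
- arm.camera_model(name): a dict with "fx", "fy", "cx", "cy" (pixels), "rvec" (rotation vector, rad) and "tvec" (3), from world to camera coordinates, as OpenCV has them. Camera axes: x right, y down, z forward; pixel columns grow to the right and rows downward; lengths in m; the calibration is good to about 2 mm. A picture is of the moment at which its call begins. camera_model takes no time and is no camera call.
- arm.hand_in(): hands the job in; it is judged then, once.
The state is a dict: "t": time; "joint_positions": joint angles; "dq": joint speeds; "effort": joint torques, N m; "tool_pos": TCP position; "orientation": TCP orientation; "ft_force": force on the tool from outside, world axes, zero at the start; "torque": the same for the moment, N m; "gripper_width": finger opening in m; "finger_force": force on a finger pad.
Only numpy, scipy, OpenCV 4.12 (cv2) and the standard library are available. Lean on these libraries where they do the work, as an engineer would, in place of code of your own. Each camera call takes 0.05 s, during which the arm holds its last target. There are 200 camera calls.

## Working session

There is one attempt and no reset: what is moved stays moved. The work goes in short steps, Python scripts to look and compute and a tool call to move; the robot and the scene stay as the last step left them, time stands still between calls to the robot, and variables do not carry over. Pictures are saved under pics/ and viewed, at most 10 in all, crops included, and the job is handed in when it is done.

Besides the shell and the picture viewer there is one more tool, called after "Request:" as a command line: name --pt "numbers of a row" for each row, then --argument value for the rest. arm_command: Moves the arm, as the interface text tells. Its arguments: {"type":"object","properties":{"moves":{"type":"array"},"squeeze":{"type":"number"}},"required":["moves"]}

```bash
mkdir -p pics; ls; python3 - <<'E'
from bench import arm
import cv2,numpy as np
for n in("side","top"):
    im=arm.get_image(n); cv2.imwrite(f"pics/{n}0.png",im[:,:,::-1]); m=arm.camera_model(n)
    R=cv2.Rodrigues(np.array(m["rvec"]))[0]; print(n,m["fx"],m["cx"],m["cy"],-R.T@np.array(m["tvec"]),R[2])
s=arm.get_state();print(s)
E
```

```text
pics
side 385.32025996188366 284.09925449204127 208.1905135669855 [ 0.12854139 -0.68958943  0.75629859] [ 0.3712974   0.66428334 -0.64874177]
top 417.85671857538284 283.46796229744723 216.2719107629075 [ 0.29531246 -0.01303657  1.08654511] [ 0.23339625  0.01763627 -0.97222176]
{'t': 0.1, 'joint_positions': array([-1.22563317,  0.43517962,  0.02497356,  1.57398072, -0.01160203,
        1.13397016, -0.0751147 ]), 'dq': array([-0.0001878 , -0.00056233,  0.00109647, -0.00095621,  0.00065128,
        0.00018288, -0.00150335]), 'effort': array([ 3.73494942e-03, -6.71764255e+01,  1.02886956e+00, -3.16902637e+01,
        1.59085903e-02,  7.36974296e-03,  4.00023907e-06]), 'tool_pos': array([0.27045273, 0.56297661, 0.2305979 ]), 'orientation': array([-3.14020553e+00,  1.26037254e-04,  2.69374491e+00]), 'ft_force': array([-0.09310193,  0.07672338, -0.5746205 ]), 'torque': array([ 0.00571574,  0.00215544, -0.0089717 ]), 'finger_force': 0.0, 'gripper_width': 0.08525485279009151}
```

View pics/side0.png

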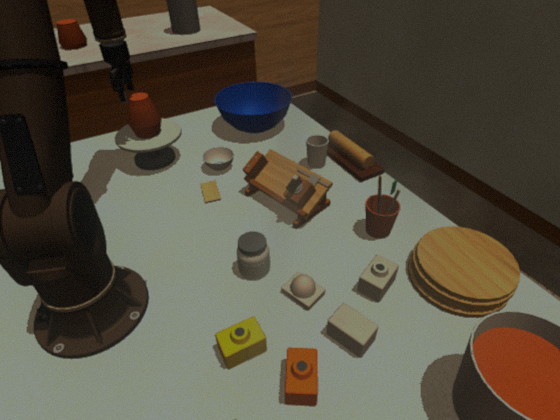

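View pics/top0.png

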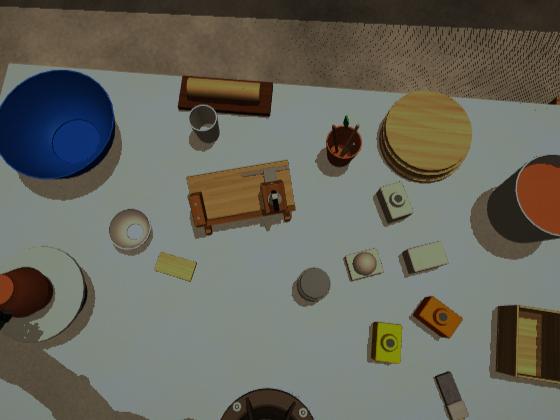

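The side and top pictures show these things that could be taken for the mould (top view pixels):
- off-white with collar (396,202)
- plain block (426,257)
- hump mould (364,264)
- yellow look-alike (388,343)
- orange look-alike (438,317)

I choose (396,202), which is (378,277) in the side view. The stand is at about (240,193), its jaw on the right and its fixed end on the left.

```bash
python3 - <<'E'
import cv2,numpy as np
t=cv2.imread("pics/top0.png");s=cv2.imread("pics/side0.png")
z=lambda a,f:cv2.resize(a,None,fx=f,fy=f,interpolation=cv2.INTER_CUBIC)
A=z(t[150:250,180:305],4) #500x400
B=z(t[175:225,370:425],4) #220x200
C=z(s[250:300,355:405],4)
o=np.zeros((400,720,3),np.uint8);o[:,:500]=A;o[:200,500:720]=B;o[200:,500:700]=C
cv2.imwrite("pics/c1.png",cv2.convertScaleAbs(o,alpha=1.3))
cv2.imwrite("pics/c2.png",cv2.convertScaleAbs(z(s[140:230,235:340],7),alpha=1.3))
E
```

```text
(no output)
```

View pics/c1.png

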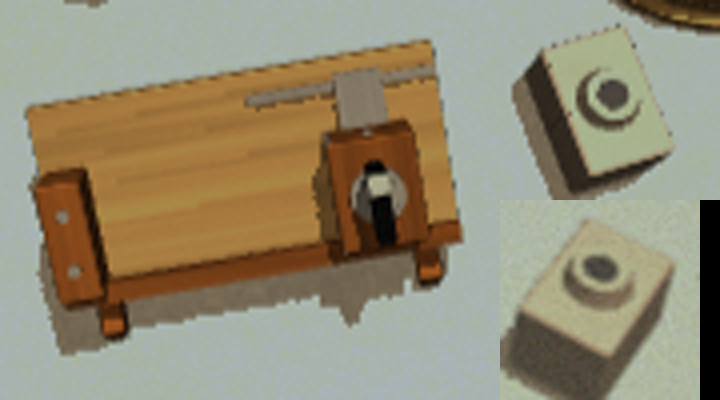

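View pics/c2.png

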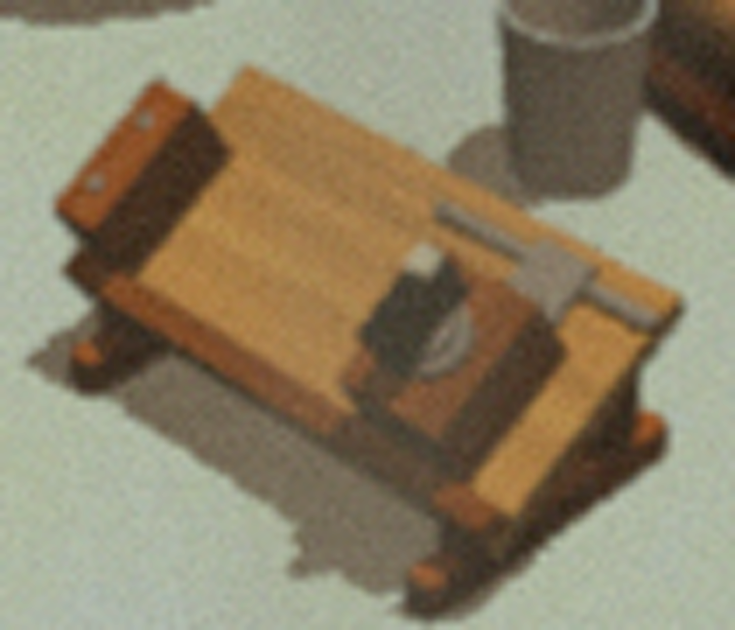

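The crop confirms an off-white block with a collar. The stand's corners are clear in both views. I'll locate both from corner points across the two views.

```bash
cat > h.py <<'E'
import numpy as np,cv2
from bench import arm
from scipy.spatial.transform import Rotation as Ro
from scipy.optimize import least_squares
M={n:arm.camera_model(n) for n in("side","top")}
def proj(n,P):
    m=M[n];K=np.array([[m["fx"],0,m["cx"]],[0,m["fy"],m["cy"]],[0,0,1]])
    return cv2.projectPoints(np.array(P,float).reshape(-1,1,3),np.array(m["rvec"]),np.array(m["tvec"]),K,None)[0][:,0]
def un(p,off,f): return (np.array(p,float)+.5)/f-.5+off
def bedR(yaw): return Ro.from_euler('z',yaw)*Ro.from_euler('y',-np.pi/6)
E
python3 - <<'E'
from h import *
T=lambda *p:un(p,(180,150),4); S=lambda *p:un(p,(235,140),7)
# (bed point, view, pixel)
bed=[((115,-225,0),'top',T(433,40)),((115,30,0),'top',T(26,108)),((-14,-225,10),'top',T(462,243)),
((75,28,45),'top',T(36,183)),((75,0,45),'top',T(82,171)),((0,28,45),'top',T(66,307)),((0,0,45),'top',T(102,297)),
((115,-225,0),'side',S(682,302)),((115,30,0),'side',S(248,66)),((-14,-225,10),'side',S(490,530)),((75,28,45),'side',S(157,82)),((0,28,45),'side',S(58,210)),((0,0,0),'side',S(140,278)),((0,0,45),'side',S(95,243)),((75,0,0),'side',S(232,152+20))]
def f(p):
    return np.concatenate([proj(n,p[:3]+bedR(p[3]).apply(np.array(b)/1e3))[0]-px for b,n,px in bed])
r=least_squares(f,[.45,.15,.08,0.2],loss='soft_l1');print("bed",r.x);print(f(r.x).reshape(-1,2).round(1).tolist())
B=r.x
jw=[(0,1,'top',T(327,133)),(0,0,'top',T(410,122)),(1,0,'top',T(428,242)),(1,1,'top',T(338,255)),(1,1,'side',S(345,388)),(1,0,'side',S(445,462)),(0,0,'side',S(565,352))]
def g(q):
    o=[]
    for lo,fa,n,px in jw:
        b=np.array([q[1]-(.07 if lo else 0),-.15+q[0]-(0 if fa else .055),.045]); o.append(proj(n,B[:3]+bedR(B[3]).apply(b))[0]-px)
    return np.concatenate(o)
r=least_squares(g,[.03,.07],loss='soft_l1');print("jaw slide, x top",r.x,g(r.x).reshape(-1,2).round(1).tolist())
mt=[un((p[0]-500,p[1]),(370,175),4) for p in[(545,50),(625,28),(673,150),(592,178)]]
ms=[un((p[0]-500,p[1]-200),(355,250),4) for p in[(585,220),(675,265),(610,357),(518,308)]]
# order top: upper-left(+x,+y),upper-right,lower-right,lower-left
C=np.array([[45,30],[45,-30],[-45,-30],[-45,30]])/1e3
def h(p,view=None):
    P=np.c_[Ro.from_euler('z',p[2]).apply(np.c_[C,np.zeros(4)])[:,:2]+p[:2],np.full(4,.055)]
    return np.r_[(proj('top',P)-mt).ravel(),(proj('side',P)-np.roll(ms,k,0)).ravel()]
for k in range(4):
    r=least_squares(h,[.45,-.2,.3]);print(k,r.cost,r.x)
    if r.cost<30:print(h(r.x).reshape(-1,2).round(1).tolist())
E
```

```text
bed [0.52237555 0.19843945 0.04589824 0.26083888]
[[-0.3, 0.3], [0.0, 0.3], [0.3, -0.4], [-0.5, 1.1], [-0.4, 2.2], [-1.3, -0.5], [1.0, 0.0], [0.7, -0.5], [0.9, -0.0], [-0.4, 1.4], [0.6, -0.3], [-0.5, 0.2], [0.2, 1.4], [0.2, -0.8], [1.9, -1.9]]
jaw slide, x top [0.00124135 0.07194634] [[-0.3, 2.5], [1.3, 1.5], [1.1, -1.1], [1.7, -0.6], [-0.3, -0.6], [-0.4, -2.4], [-2.1, -6.6]]
0 5.563111768150844 [ 0.60959069 -0.28102176  0.3932758 ]
[[-1.0, 0.5], [0.6, -0.7], [1.6, 0.8], [-0.1, 0.8], [0.6, -1.2], [0.9, -1.2], [-0.2, 0.1], [-0.8, -0.2]]
1 916.6087198269131 [ 0.61017382 -0.28016035  1.09201511]
2 2954.941647948397 [ 0.61171689 -0.27816776  0.73011846]
3 997.6131661103028 [ 0.60950702 -0.28059011 -0.26837814]
```

```bash
cat >> h.py <<'E'
BED=np.array([0.52237555,0.19843945,0.04589824]);BY=0.26083888
def pt(b): return BED+bedR(BY).apply(np.array(b)/1e3)
def down(h): # tool down, tool y at heading h
    return Ro.from_euler('xyz',[np.pi,0,h+np.pi/2])
def bedtool(): return Ro.from_euler('z',BY)*Ro.from_euler('y',-np.pi/6)*Ro.from_euler('xyz',[np.pi,0,np.pi/2]) # tool y = bed x
def go(pos,R,base=None):
    s=arm.get_state()
    p0,R0=(s["tool_pos"],Ro.from_euler('xyz',s["orientation"])) if base is None else base
    return (R0.inv().apply(np.array(pos)-p0)*100).round(2).tolist()+(R0.inv()*R).as_rotvec().round(3).tolist()
E
python3 - <<'E'
from h import *
R=down(-1.178);print(R.as_matrix().round(2)[:,1])
print(go([.6096,-.281,.23],R),go([.6096,-.281,.1],R),go([.6096,-.281,.02],R))
E
```

```text
[ 0.38 -0.92  0.  ]
[-67.12, -61.39, 0.15, -0.001, 0.002, 2.301] [-67.11, -61.37, 13.15, -0.001, 0.002, 2.301] [-67.11, -61.36, 21.15, -0.001, 0.002, 2.301]
```

Request:
arm_command --pt "-67.1 -61.4 0 0 0 2.3 -1" --pt "-67.1 -61.4 0 0 0 2.3 -1" --pt "-67.1 -61.4 0 0 0 2.3 -1" --pt "-67.1 -61.4 0 0 0 2.3 -1" --pt "-67.1 -61.4 0 0 0 2.3 -1" --pt "-67.1 -61.4 0 0 0 2.3 -1" --pt "-67.1 -61.4 0 0 0 2.3 -1" --pt "-67.1 -61.4 0 0 0 2.3 -1" --pt "-67.1 -61.4 0 0 0 2.3 -1" --pt "-67.1 -61.4 0 0 0 2.3 -1" --pt "-67.1 -61.4 0 0 0 2.3 -1" --pt "-67.1 -61.4 0 0 0 2.3 -1" --pt "-67.1 -61.4 0 0 0 2.3 -1" --pt "-67.1 -61.4 0 0 0 2.3 -1" --pt "-67.1 -61.4 0 0 0 2.3 -1" --pt "-67.1 -61.4 0 0 0 2.3 -1" --pt "-67.1 -61.4 8 0 0 2.3 -1" --pt "-67.1 -61.4 11 0 0 2.3 -1" --pt "-67.1 -61.4 11 0 0 2.3 -1"

```text
t: 2.48
tool_pos: [0.6074, -0.2774, 0.1179]
orientation: [-3.135, 0.005, 0.395]
ft_force: [-0.1, -0.1, 1.3]
gripper_width: 0.0856
finger_force: 0.0
```

```bash
python3 - <<'E'
from h import *
R=down(-1.178)
print(go([.6096,-.281,.021],R),arm.get_state()["dq"].round(3),arm.get_state()["tool_pos"],arm.get_state()["joint_positions"].round(2))
E
```

```text
[0.11, 0.48, 9.68, -0.006, 0.005, 0.002] [-0.003 -0.058  0.051 -0.084  0.022  0.045 -0.015] [ 0.60739083 -0.27741061  0.11785176] [-0.06  0.68  0.67  1.61 -0.48  1.02 -0.42]
```

Request:
arm_command --pt "0 0 4 0 0 0 -1" --pt "0 0 7 0 0 0 -1" --pt "0 0 9 0 0 0 -1" --pt "0 0 9.9 0 0 0 -1" --pt "0 0 9.9 0 0 0 -1" --squeeze 40

```text
t: 3.1
tool_pos: [0.61, -0.2807, 0.023]
orientation: [3.141, -0.0, 0.394]
ft_force: [0.8, -0.4, 0.5]
gripper_width: 0.0852
finger_force: 0.0
```

```bash
python3 - <<'E'
from h import *
s=arm.get_state();print(go([.6096,-.281,.021],down(-1.178)),s["ft_force"],s["tool_pos"])
a=arm.get_image("top");b=arm.get_image("side")
o=np.hstack([cv2.resize(i,None,fx=4,fy=4,interpolation=2) for i in(a[160:240,355:445],b[235:315,335:425])])
cv2.imwrite("pics/g1.png",o[:,:,::-1])
E
```

```text
[-0.05, 0.02, 0.2, 0.0, -0.0, 0.001] [ 0.77078112 -0.35429968  0.47422418] [ 0.60997897 -0.28066636  0.02296784]
```

View pics/g1.png

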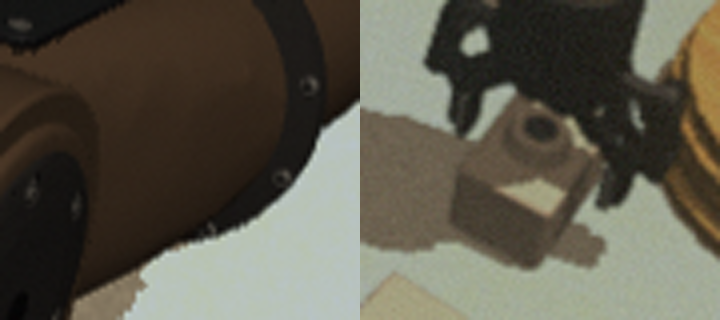

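The side crop shows both fingers straddling the collared mould, tips at (462,130) and (610,205). Closing now.

Request:
arm_command --pt "0 0 0 0 0 0 0" --pt "0 0 0 0 0 0 1" --pt "0 0 0 0 0 0 1" --pt "0 0 0 0 0 0 1" --pt "0 0 0 0 0 0 1" --pt "0 0 0 0 0 0 1"

```text
t: 3.95
tool_pos: [0.61, -0.2809, 0.0232]
orientation: [3.141, -0.001, 0.394]
ft_force: [-0.9, 0.4, 6.5]
gripper_width: 0.0595
finger_force: 44.7
```

```bash
python3 - <<'E'
from h import *
s=arm.get_state();R=bedtool();print("tooly",R.as_matrix()[:,1].round(2),"z",R.as_matrix()[:,2].round(2))
for b in [(35,-50,133),(35,-50,43),(35,-50,28)]: print(pt(b),go(pt(b),R))
E
```

```text
tooly [0.84 0.22 0.5 ] z [ 0.48  0.13 -0.87]
[0.50030513 0.1407979  0.17857962] [6.06, -43.14, -15.56, -0.428, 0.376, -1.403]
[0.54378296 0.152403   0.10063733] [10.51, -42.55, -7.77, -0.428, 0.376, -1.403]
[0.55102926 0.15433718 0.08764695] [11.25, -42.45, -6.47, -0.428, 0.376, -1.403]
```

Request:
arm_command --pt "0 0 -3 0 0 0 1" --pt "0 0 -9 0 0 0 1" --pt "0 0 -15 0 0 0 1" --pt "0 0 -21 0 0 0 1" --pt "6 -43 -22 -0.428 0.376 -1.403 1" --pt "6 -43 -22 -0.428 0.376 -1.403 1" --pt "6 -43 -22 -0.428 0.376 -1.403 1" --pt "6 -43 -22 -0.428 0.376 -1.403 1" --pt "6 -43 -22 -0.428 0.376 -1.403 1" --pt "6 -43 -22 -0.428 0.376 -1.403 1" --pt "6 -43 -22 -0.428 0.376 -1.403 1" --pt "6 -43 -22 -0.428 0.376 -1.403 1" --pt "6 -43 -22 -0.428 0.376 -1.403 1" --pt "6.1 -43.1 -18 -0.428 0.376 -1.403 1" --pt "6.1 -43.1 -15.6 -0.428 0.376 -1.403 1" --pt "6.1 -43.1 -15.6 -0.428 0.376 -1.403 1" --pt "6.1 -43.1 -15.6 -0.428 0.376 -1.403 1" --squeeze 40

```text
t: 6.08
tool_pos: [0.5014, 0.1404, 0.1791]
orientation: [2.619, -0.001, 1.829]
ft_force: [0.1, 0.5, -1.7]
gripper_width: 0.0595
finger_force: 45.1
```

```bash
python3 - <<'E'
from h import *
s=arm.get_state();print(s["tool_pos"],s["ft_force"],s["gripper_width"],s["joint_positions"].round(2)); print(go(pt((35,-50,43)),bedtool()))
b=arm.get_image("side");t=arm.get_image("top")
cv2.imwrite("pics/p1.png",np.hstack([cv2.resize(b[105:235,225:350],(400,416),interpolation=2),cv2.resize(t[140:270,160:285],(400,416),interpolation=2)])[:,:,::-1])
E
```

```text
[0.50142175 0.14041042 0.17914855] [ 0.08396779  0.53450549 -1.65928133] 0.059483422020322085 [-0.86  0.1   0.46  2.37  0.18  0.17 -0.32]
[0.06, -0.11, 9.0, -0.001, -0.0, -0.003]
```

View pics/p1.png

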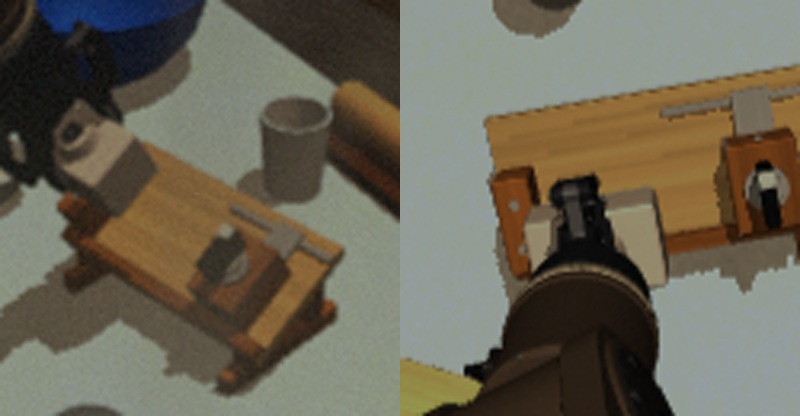

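The side and top crops show the mould held over the bed, collar up, long side along the ledge. Its top's near-jaw corners are at about (239,199) and (242,230) in the top view. I'll check those against the predicted corners.

```bash
python3 - <<'E'
from h import *
s=arm.get_state();p=bedR(BY).inv().apply(s["tool_pos"]-BED)*1e3;print(p)
for c in [(30,-45,55),(-30,-45,55),(-30,-45,0)]: 
    q=p-[0,0,23.2]+c; print(c,[proj(n,pt(q)).round(1).tolist() for n in("top","side")],proj("top",pt(q+[0,5,0])).round(1))
print([ (160+(x-400)/3.2,140+y/3.2) for x,y in[(656,190),(667,285)]],[(225+x/3.2,105+y/3.2) for x,y in[(128,140),(85,183),(118,213)]])
E
```

```text
[ 36.49638596 -50.21221976 133.30893417]
(30, -45, 55) [[[239.0, 203.5]], [[267.4, 145.8]]] [[236.7 203.9]]
(-30, -45, 55) [[[244.0, 229.8]], [[253.4, 163.2]]] [[241.7 230.2]]
(-30, -45, 0) [[[244.0, 222.5]], [[262.1, 173.8]]] [[241.9 222.8]]
[(240.0, 199.375), (243.4375, 229.0625)] [(265.0, 148.75), (251.5625, 162.1875), (261.875, 171.5625)]
```

Request:
arm_command --pt "0 0 3 0 0 0 1" --pt "0 0 6 0 0 0 1" --pt "0 0 8 0 0 0 1" --pt "0 0 9 0 0 0 1" --pt "0 0 9.6 0 0 0 1" --pt "0 0 10.1 0 0 0 1" --pt "0 0 10.1 0 0 0 1" --pt "0 0 10.1 0 0 0 1"

```text
t: 7.18
tool_pos: [0.5503, 0.1538, 0.0913]
orientation: [2.617, -0.001, 1.831]
ft_force: [-0.5, -0.0, -2.6]
gripper_width: 0.0594
finger_force: 45.1
```

```bash
cat > st.py <<'E'
from h import *
s=arm.get_state();Rb=bedR(BY).inv()
print("bed pos",(Rb.apply(s["tool_pos"]-BED)*1e3).round(1),"F bed",Rb.apply(s["ft_force"]).round(1),"M bed",Rb.apply(s["torque"]).round(2),"rot err",(bedtool().inv()*Ro.from_euler('xyz',s["orientation"])).as_rotvec().round(3),s["gripper_width"].round(4),s["finger_force"],s["joint_positions"].round(2))
E
python3 st.py
```

```text
Traceback (most recent call last):
  File "st.py", line 3, in <module>
    print("bed pos",(Rb.apply(s["tool_pos"]-BED)*1e3).round(1),"F bed",Rb.apply(s["ft_force"]).round(1),"M bed",Rb.apply(s["torque"]).round(2),"rot err",(bedtool().inv()*Ro.from_euler('xyz',s["orientation"])).as_rotvec().round(3),s["gripper_width"].round(4),s["finger_force"],s["joint_positions"].round(2))
                                                                                                                                                                                                                                      ^^^^^^^^^^^^^^^^^^^^^^^^
AttributeError: 'float' object has no attribute 'round'
```

```bash
sed -i 's/s\["gripper_width"\].round(4)/s["gripper_width"]/' st.py; python3 st.py
```

```text
bed pos [ 36.1 -50.3  31.6] F bed [-1.7  0.1 -2. ] M bed [-0.    0.84 -0.  ] rot err [-0.001  0.001  0.001] 0.05938416321433276 45.126702189445496 [-0.2   0.38 -0.27  2.31  1.89  0.19 -2.01]
```

Request:
arm_command --pt "0 0 0.2 0 0 0 1" --pt "0 0 0.4 0 0 0 1" --pt "0 0 0.4 0 0 0 1"

```text
t: 7.55
tool_pos: [0.5515, 0.1544, 0.0881]
orientation: [2.617, -0.0, 1.832]
ft_force: [-4.4, -1.2, 5.2]
gripper_width: 0.0597
finger_force: 46.1
```

```bash
python3 st.py
```

```text
bed pos [ 35.6 -50.   28.2] F bed [-1.4 -0.   6.7] M bed [-0.09  0.73 -0.05] rot err [-0.001  0.001 -0.   ] 0.059736003071108275 46.096925139427185 [-0.19  0.39 -0.28  2.31  1.91  0.2  -2.03]
```

Request:
arm_command --pt "0 -0.2 0 0 0 0 1" --pt "0 -0.4 0 0 0 0 1" --pt "0 -0.4 0 0 0 0 1"

```text
t: 7.92
tool_pos: [0.5491, 0.154, 0.0867]
orientation: [2.616, -0.0, 1.832]
ft_force: [-2.3, -0.7, 5.7]
gripper_width: 0.0599
finger_force: 46.3
```

```bash
python3 st.py
```

```text
bed pos [ 32.8 -49.8  28.2] F bed [ 0.7 -0.1  6.2] M bed [-0.01  0.27  0.02] rot err [-0.002  0.001 -0.   ] 0.05986439158528799 46.3045334815979 [-0.17  0.39 -0.31  2.32  1.94  0.21 -2.05]
```

Request:
arm_command --pt "0 -0.15 0 0 0 0 1" --pt "0 -0.3 0 0 0 0 1" --pt "0 -0.3 0 0 0 0 1"

```text
t: 8.3
tool_pos: [0.5467, 0.1534, 0.0853]
orientation: [2.615, -0.0, 1.832]
ft_force: [-0.3, -0.1, 6.2]
gripper_width: 0.0597
finger_force: 46.4
```

```bash
python3 st.py
```

```text
bed pos [ 30.  -49.8  28.2] F bed [ 2.9 -0.   5.5] M bed [-0.08  0.13 -0.03] rot err [-0.003  0.001 -0.   ] 0.05969660817670364 46.36819839477539 [-0.15  0.39 -0.32  2.32  1.95  0.22 -2.07]
```

Request:
arm_command --pt "0 -0.1 0 0 0 0 1" --pt "0 -0.2 0 0 0 0 1" --pt "0 -0.2 0 0 0 0 1"

```text
t: 8.68
tool_pos: [0.5462, 0.1532, 0.0851]
orientation: [2.613, -0.0, 1.832]
ft_force: [1.9, 0.1, 7.9]
gripper_width: 0.0592
finger_force: 46.3
```

```bash
python3 st.py
```

```text
bed pos [ 29.4 -49.8  28.3] F bed [ 5.5 -0.4  5.9] M bed [ 0.03 -0.53 -0.08] rot err [-0.005  0.    -0.   ] 0.059160744908885884 46.287968158721924 [-0.15  0.4  -0.33  2.32  1.96  0.23 -2.08]
```

Request:
arm_command --pt "0.15 0 0 0 0 0 1" --pt "0.3 0 0 0 0 0 1" --pt "0.4 0 0 0 0 0 1" --pt "0.4 0 0 0 0 0 1"

```text
t: 9.18
tool_pos: [0.5459, 0.1538, 0.0851]
orientation: [2.613, 0.003, 1.827]
ft_force: [0.9, -9.1, 12.8]
gripper_width: 0.0591
finger_force: 47.0
```

```bash
python3 st.py
```

```text
bed pos [ 29.3 -49.2  28.4] F bed [ 5.1 -9.1 11.8] M bed [-1.64 -0.3   0.23] rot err [-0.005 -0.005  0.002] 0.05913485498914372 47.002941370010376 [-0.16  0.4  -0.33  2.32  1.95  0.23 -2.08]
```

Request:
arm_command --pt "-0.3 0.1 -0.2 0 0 0 1" --pt "-0.3 0.1 -0.2 0 0 0 0.2" --pt "-0.3 0.1 -0.2 0 0 0 -1" --pt "-0.3 0.1 -0.2 0 0 0 -1" --pt "-0.3 0.1 -0.2 0 0 0 -1" --pt "-0.3 0.1 -0.2 0 0 0 -1" --pt "-0.3 0.1 -3 0 0 0 -1" --pt "-0.3 0.1 -7 0 0 0 -1" --pt "-6 0.1 -10 0 0 0 -1" --pt "-10 0.1 -11 0 0 0 -1" --pt "-13 0.1 -11 0 0 0 -1" --pt "-13 0.1 -11 0 0 0 -1" --pt "-13 0.1 -11 0 0 0 -1"

```text
t: 10.8
tool_pos: [0.5238, 0.031, 0.1692]
orientation: [2.626, 0.002, 1.827]
ft_force: [0.0, -0.2, -0.7]
gripper_width: 0.0856
finger_force: 0.0
```

```bash
python3 st.py;python3 - <<'E'
from h import *
b=arm.get_image("side");t=arm.get_image("top")
cv2.imwrite("pics/p2.png",np.hstack([cv2.resize(b[125:225,230:340],(440,400),interpolation=2),cv2.resize(t[145:245,180:270],(360,400),interpolation=2)])[:,:,::-1])
E
```

```text
bed pos [  25.5 -162.1  127.6] F bed [-0.4 -0.2 -0.6] M bed [-0.   0.5 -0. ] rot err [ 0.008 -0.004  0.002] 0.08563219060132458 0.0 [ 0.62  0.24 -0.83  2.28  0.62  0.22 -0.47]
```

View pics/p2.png

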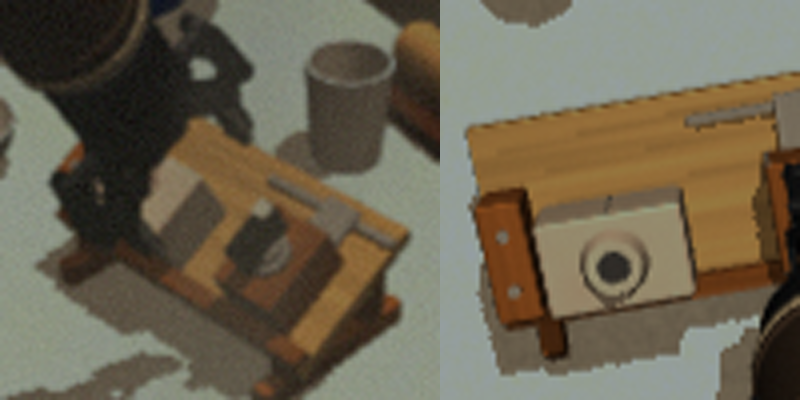

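The crops show the mould standing collar up against the ledge and close to the fixed end. Next I locate the knob by casting rays from the first pictures onto planes parallel to the bed.

```bash
cat >> h.py <<'E'
def cast(n,px,zb):
    m=M[n];R=cv2.Rodrigues(np.array(m["rvec"]))[0];o=-R.T@np.array(m["tvec"])
    d=R.T@np.array([(px[0]-m["cx"])/m["fx"],(px[1]-m["cy"])/m["fy"],1]); I=bedR(BY).inv()
    o=I.apply(o-BED)*1e3;d=I.apply(d);return (o+d*(zb-o[2])/d[2]).round(1)[:2]
E
python3 - <<'E'
from h import *
T=lambda *p:un(p,(180,150),4); S=lambda *p:un(p,(235,140),7)
print("jaw T",[cast('top',T(*p),45) for p in[(327,133),(410,122),(428,242),(338,255)]])
print("jaw S",[cast('side',S(*p),45) for p in[(345,388),(445,462),(565,352)]])
print("plate T",cast('top',T(380,197),51),"S",cast('side',S(440,345),51))
print("bar ends T",[cast('top',T(*p),85) for p in[(374,165),(384,243)]],"S",[cast('side',S(*p),85) for p in[(425,250),(370,330)]])
# mould now, p2 crop
U=lambda *p:un((p[0]-440,p[1]),(180,145),4)
print("mould T",[cast('top',U(*p),55) for p in[(538,222),(682,202),(694,296),(545,318)]],"collar",cast('top',U(614,263),67))
E
```

```text
jaw T [array([  77.9, -150.6]), array([  76. , -201.2]), array([  -0.4, -200.7]), array([   1.3, -144.5])]
jaw S [array([   0.9, -150.8]), array([  -3.2, -209.4]), array([  58.7, -222.1])]
plate T [  34.6 -175.7] S [  34.4 -178.1]
bar ends T [array([  62.7, -174.3]), array([  15.1, -172.6])] S [array([  55.8, -168.2]), array([  17.4, -171. ])]
mould T [array([61.9, -8.8]), array([ 59.2, -95.3]), array([  0.1, -91.9]), array([ 2.4, -0.8])] collar [ 32.2 -49.5]
```

```bash
python3 - <<'E'
from h import *
R=bedtool()*Ro.from_euler('z',-np.pi/2);print(go(pt((36,-174,128)),R),go(pt((36,-174,61)),R))
E
```

```text
[-0.7, 1.12, 0.0, -0.014, 0.001, -1.582] [-0.64, 1.17, 6.7, -0.014, 0.001, -1.582]
```

Request:
arm_command --pt "-0.7 1.1 0 0 0 -1.57 -1" --pt "-0.7 1.1 0 0 0 -1.57 -1" --pt "-0.7 1.1 0 0 0 -1.57 -1" --pt "-0.7 1.1 0 0 0 -1.57 -1" --pt "-0.7 1.1 0 0 0 -1.57 -1" --pt "-0.7 1.1 0 0 0 -1.57 -1" --pt "-0.7 1.1 0 0 0 -1.57 -1" --pt "-0.7 1.1 0 0 0 -1.57 -1" --pt "-0.7 1.1 0 0 0 -1.57 -1" --pt "-0.7 1.1 0 0 0 -1.57 -1" --pt "-0.7 1.1 0 0 0 -1.57 -1" --pt "-0.7 1.1 0 0 0 -1.57 -1"

```text
t: 12.4
tool_pos: [0.5351, 0.0278, 0.1744]
orientation: [-3.139, 0.515, -2.885]
ft_force: [-0.8, -0.2, 0.4]
gripper_width: 0.0858
finger_force: 0.0
```

```bash
python3 st.py;python3 - <<'E'
from h import *
R=bedtool()*Ro.from_euler('z',-np.pi/2);print(go(pt((36,-174,61)),R))
E
```

```text
bed pos [  36.8 -168.2  127.1] F bed [-0.5  0.   0.7] M bed [0.01 0.52 0.04] rot err [ 0.01   0.003 -1.567] 0.08577793161857596 0.0 [ 0.91  0.39 -1.21  2.24  1.02  0.39  0.76]
[0.02, -0.56, 6.62, -0.004, -0.008, -0.004]
```

Request:
arm_command --pt "0 -0.5 1 0 0 0 -1" --pt "0 -0.5 3 0 0 0 -1" --pt "0 -0.5 5 0 0 0 -1" --pt "0 -0.5 5 0 0 0 -1"

```text
t: 12.9
tool_pos: [0.5601, 0.0293, 0.1302]
orientation: [-3.14, 0.514, -2.884]
ft_force: [0.4, 1.2, -0.7]
gripper_width: 0.0852
finger_force: 0.0
```

```bash
python3 st.py;python3 - <<'E'
from h import *
R=bedtool()*Ro.from_euler('z',-np.pi/2);print(go(pt((36,-174,61)),R))
b=arm.get_image("side")
cv2.imwrite("pics/k1.png",cv2.resize(b[135:225,240:340],(600,540),interpolation=2)[:,:,::-1])
E
```

```text
bed pos [  35.9 -173.1   76.6] F bed [ 0.2  1.1 -1. ] M bed [ 0.03  0.54 -0.  ] rot err [ 0.01   0.005 -1.568] 0.08515970306398371 0.0 [ 0.68  0.45 -0.97  2.24  1.28  0.32  0.51]
[-0.02, -0.08, 1.56, -0.004, -0.009, -0.003]
```

View pics/k1.png

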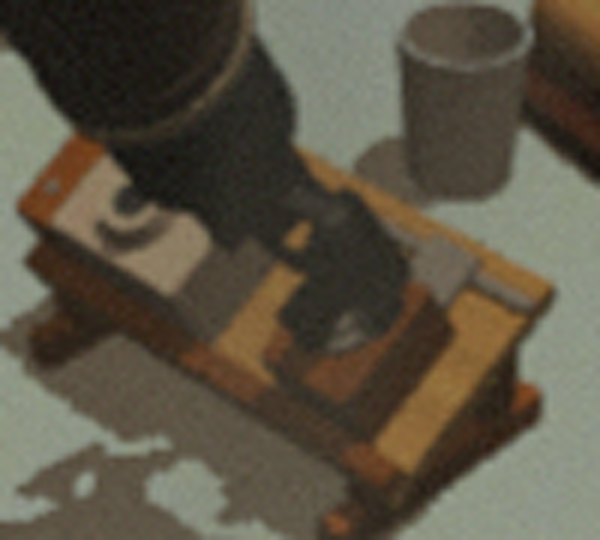

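The crop shows the fingers straddling the knob bar at (345,300), and the mould seated. I'll lower the last 15 mm and grip.

Request:
arm_command --pt "0 0 0.8 0 0 0 -1" --pt "0 0 1.5 0 0 0 -1" --pt "0 0 1.5 0 0 0 -1" --pt "0 0 1.5 0 0 0 0" --pt "0 0 1.5 0 0 0 0.4" --pt "0 0 1.5 0 0 0 0.7" --pt "0 0 1.5 0 0 0 1" --pt "0 0 1.5 0 0 0 1" --pt "0 0 1.5 0 0 0 1" --squeeze 80

```text
t: 14.08
tool_pos: [0.5674, 0.0305, 0.1181]
orientation: [-3.138, 0.516, -2.884]
ft_force: [-3.8, -3.3, 5.9]
gripper_width: 0.0108
finger_force: 77.9
```

```bash
python3 st.py
```

```text
bed pos [  36.3 -173.8   62.5] F bed [-1.  -2.2  7.4] M bed [-0.06  0.67  0.13] rot err [ 0.01   0.002 -1.568] 0.010782105653405115 77.93236255645752 [ 0.64  0.47 -0.92  2.24  1.38  0.32  0.41]
```

Request:
arm_command --pt "0 0.6 0 0 0 0 1" --pt "0 1.2 0 0 0 0 1" --pt "0 1.8 0 0 0 0 1" --pt "0 2.4 0 0 0 0 1" --pt "0 3.0 0 0 0 0 1" --pt "0 3.6 0 0 0 0 1" --pt "0 4.1 0 0 0 0 1" --pt "0 4.5 0 0 0 0 1" --pt "0 4.8 0 0 0 0 1" --pt "0 4.8 0 0 0 0 1"

```text
t: 15.32
tool_pos: [0.555, 0.0769, 0.1181]
orientation: [-3.137, 0.516, -2.884]
ft_force: [-7.1, -3.3, 11.7]
gripper_width: 0.0108
finger_force: 78.6
```

```bash
python3 st.py
```

```text
bed pos [  36.3 -125.9   62.4] F bed [-0.9 -1.4 14. ] M bed [-0.17  0.88  0.12] rot err [ 0.011  0.002 -1.568] 0.010833892203383783 78.56504917144775 [ 0.53  0.45 -0.93  2.26  1.46  0.37  0.22]
```

Request:
arm_command --pt "0 0.15 -0.1 0 0 0 1" --pt "0 0.3 -0.1 0 0 0 1" --pt "0 0.45 -0.1 0 0 0 1" --pt "0 0.6 -0.1 0 0 0 1" --pt "0 0.6 -0.1 0 0 0 1"

```text
t: 15.95
tool_pos: [0.5536, 0.0816, 0.1183]
orientation: [-3.138, 0.515, -2.886]
ft_force: [5.4, -2.2, -6.5]
gripper_width: 0.0104
finger_force: 80.2
```

```bash
python3 st.py
```

```text
bed pos [  36.2 -120.9   62.7] F bed [ 0.8 -3.5 -8. ] M bed [-0.56  0.31  0.17] rot err [ 0.012  0.002 -1.567] 0.010449426720848415 80.18974184989929 [ 0.51  0.45 -0.94  2.26  1.46  0.37  0.21]
```

Request:
arm_command --pt "0 0.1 0.05 0 0 0 1" --pt "0 0.2 0.05 0 0 0 1" --pt "0 0.2 0.05 0 0 0 1"

```text
t: 16.32
tool_pos: [0.5532, 0.0837, 0.1182]
orientation: [-3.137, 0.515, -2.885]
ft_force: [-0.8, -4.8, 4.4]
gripper_width: 0.0107
finger_force: 82.3
```

```bash
python3 st.py
```

```text
bed pos [  36.3 -118.8   62.5] F bed [ 0.4 -4.4  4.9] M bed [-0.72  0.65  0.13] rot err [ 1.200e-02  1.000e-03 -1.567e+00] 0.01074893299417739 82.25556135177612 [ 0.51  0.45 -0.94  2.27  1.46  0.38  0.2 ]
```

Request:
arm_command --pt "0 0.1 0 0 0 0 1" --pt "0 0.2 0 0 0 0 1" --pt "0 0.2 0 0 0 0 1"

```text
t: 16.7
tool_pos: [0.5526, 0.0856, 0.1182]
orientation: [-3.137, 0.515, -2.885]
ft_force: [-2.0, -5.5, 3.9]
gripper_width: 0.0108
finger_force: 82.3
```

```bash
python3 st.py
```

```text
bed pos [  36.3 -116.9   62.5] F bed [-1.  -4.8  5.1] M bed [-0.72  0.68  0.17] rot err [ 1.200e-02  1.000e-03 -1.567e+00] 0.010763974972327343 82.27193355560303 [ 0.5   0.45 -0.94  2.27  1.47  0.38  0.19]
```

Request:
arm_command --pt "0 0.1 0 0 0 0 1" --pt "0 0.2 0 0 0 0 1" --pt "0 0.2 0 0 0 0 1"

```text
t: 17.08
tool_pos: [0.5526, 0.0859, 0.1182]
orientation: [-3.135, 0.515, -2.886]
ft_force: [-1.5, -9.2, 6.0]
gripper_width: 0.0105
finger_force: 82.4
```

```bash
python3 st.py
```

```text
bed pos [  36.3 -116.5   62.5] F bed [-0.3 -8.5  7.1] M bed [-1.48  0.64  0.23] rot err [ 1.400e-02 -1.000e-03 -1.566e+00] 0.010508129910701984 82.42098569869995 [ 0.5   0.45 -0.94  2.27  1.47  0.38  0.18]
```

The jaw has stopped against the mould: force along y went from -4.8 to -8.5 N with only 0.4 mm of travel. Next is the knob.

Request:
arm_command --pt "0 0 0 0 0 0.12 1" --pt "0 0 0 0 0 0.24 1" --pt "0 0 0 0 0 0.36 1" --pt "0 0 0 0 0 0.48 1" --pt "0 0 0 0 0 0.6 1" --pt "0 0 0 0 0 0.72 1" --pt "0 0 0 0 0 0.84 1" --pt "0 0 0 0 0 0.84 1"

```text
t: 18.08
tool_pos: [0.5525, 0.0852, 0.118]
orientation: [2.746, 0.339, 2.483]
ft_force: [-2.3, -10.4, 8.0]
gripper_width: 0.0104
finger_force: 82.7
```

```bash
python3 st.py
```

```text
bed pos [  36.  -117.1   62.5] F bed [-0.2 -9.5  9.4] M bed [-1.76  0.79 -0.1 ] rot err [ 0.012 -0.007 -0.723] 0.010392237047093052 82.73210763931274 [ 0.5   0.45 -0.93  2.27  1.47  0.38 -0.66]
```

Request:
arm_command --pt "0 0 0 0 0 0.12 1" --pt "0 0 0 0 0 0.24 1" --pt "0 0 0 0 0 0.36 1" --pt "0 0 0 0 0 0.48 1" --pt "0 0 0 0 0 0.57 1" --pt "0 0 0 0 0 0.57 1"

```text
t: 18.82
tool_pos: [0.5522, 0.085, 0.1178]
orientation: [2.634, 0.085, 1.961]
ft_force: [-3.1, -11.5, 6.9]
gripper_width: 0.0106
finger_force: 82.8
```

```bash
python3 st.py
```

```text
bed pos [  35.5 -117.3   62.5] F bed [ -1.8 -10.3   9. ] M bed [-1.93  0.91  0.27] rot err [ 0.01  -0.01  -0.154] 0.01061985550700887 82.8191864490509 [ 0.5   0.45 -0.93  2.27  1.47  0.38 -1.23]
```

Request:
arm_command --pt "0 0 0 0 0 0 0.5" --pt "0 0 0 0 0 0 0" --pt "0 0 0 0 0 0 -0.5" --pt "0 0 0 0 0 0 -0.5" --pt "0 0 0 0 0 0 -0.5" --pt "0 0 -2 0 0 0 -0.5" --pt "0 0 -5 0 0 0 -0.5" --pt "0 0 -8 0 0 0 -0.5" --pt "-8 0 -10 0 0 0 -0.5" --pt "-14 0 -12 0 0 0 -0.5" --pt "-20 0 -12 0 0 0 -0.5" --pt "-20 0 -12 0 0 0 -0.5"

```text
t: 20.32
tool_pos: [0.572, -0.1128, 0.2396]
orientation: [2.631, 0.082, 1.965]
ft_force: [0.2, 0.8, 0.9]
gripper_width: 0.0642
finger_force: 0.0
```

```bash
python3 st.py;python3 - <<'E'
from h import *
b=arm.get_image("side");t=arm.get_image("top")
cv2.imwrite("pics/f1.png",cv2.convertScaleAbs(np.hstack([cv2.resize(b[135:225,235:335],(400,360),interpolation=2),cv2.resize(t[150:240,190:290],(400,360),interpolation=2)])[:,:,::-1],alpha=1.3))
E
```

```text
bed pos [  68.8 -313.5  183.9] F bed [0.8 0.7 0.6] M bed [0.04 0.54 0.02] rot err [ 0.008 -0.005 -0.156] 0.06417253857935896 0.0 [ 1.23  0.41 -1.23  2.02  0.42  0.51  0.22]
```

View pics/f1.png

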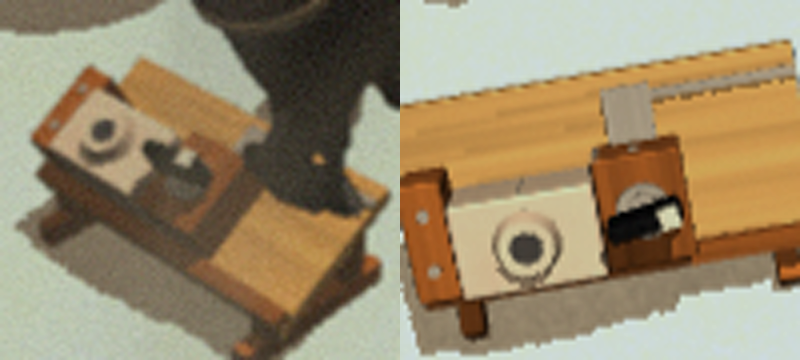

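The final crops show no visible gap between fixed end, mould and jaw. The bar knob's white end is turned to the right at (670,215) and stays locked, and the gripper is clear.

```bash
python3 -c "
from bench import arm
print(arm.hand_in())"
```

```text
the job is handed in; nothing more can be done
None
```

The collared mould is clamped in the stand, collar up and against the ledge, with the jaw closed on it and the knob turned clockwise past its detent; the job is handed in at about 20 s on the robot's clock.

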